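Put the cutting-wire spool away

TASK

Take the spool of brass cutting wire off the leaning spindle of the green wire stand: a cross bar hidden inside its hub holds it on, so lift it lightly against the bar, turn it until its keyways find the bar, and slide it off along the spindle without forcing it. Put it away flat and the same way up on the floor of the open top drawer of the little chest, set down rather than dropped, then push the drawer fully shut. Do not knock over or push aside the green tumbler or the jar with the black lid.

Things in the scene. Friction and masses are not known exactly. Their poses are not given: they have to be found in the camera images.
- spool: Spool of brass wire between black flanges, 57 mm across, 42 mm tall, 0.22 kg; grip it round the flanges. Origin at the centre of its underside, z along its axis. Its hub is hollow; each 6 mm end plate has a 20 mm bore with 4 keyways, on its own +x, +y, -x, -y. It sits on the seat and lifts about 6 mm before its lower plate meets the cross bar, unless keyways stand within 7 degrees of the bar.
- stand: Green wire stand screwed to the bench: round base 90 mm across, a steel post, and on it a bearing whose steel spindle leans 30 degrees from vertical towards the stand's -x, which points to the robot's right. Origin on the bench straight below the seat, z up; the seat is 150 mm above it. The spindle has a stiff brake (0.6 N m), so it stays put when the spool is turned lightly.
- spindle_seat (a point): Centre of the round seat (39 mm across) under the spool, on the spindle's axis; z points along the leaning spindle, which is 18 mm thick and 60 mm long. A bar across it, 25 mm long, 3.6 mm wide and 12 to 21 mm above the seat, hides inside the hub. Its angle about the axis differs each time and is not reported; turning the spool up to 70 degrees either way finds it.
- spindle_tip (a point): Free end of the spindle, on its axis, 60 mm above spindle_seat; axes as spindle_seat. The spool is off once its underside is past this point.
- chest: Little wooden chest with two drawers, 170 mm deep, 200 mm wide, 152 mm high, fixed on the bench. Origin at the centre of its underside, z up; its front looks to its own -x. Only the upper drawer is open. Thin tiles and a wooden rib lie on top (up to 10 mm).
- drawer_floor (a point): Middle of the upper drawer's floor; axes as the chest; moves with the drawer. Inside, the drawer is 125 mm long (x) and 158 mm wide (y), with walls 43 mm high. The outer face of its front board is 83.5 mm from this point towards -x; the board rises 51 mm above the floor.
- chest_drawer0_handle (a point): Middle of the dark steel bar handle of the upper drawer: a round bar along the chest's y, 100 mm long, 35 mm in front of the board. Pushing on the bar or on the board shuts the drawer.
- chest_drawer0 (a joint): How far the upper drawer is pulled out, m: 0 fully shut, 0.085 to 0.1 at the start.
- tumbler: Pale green tumbler, 66 mm in diameter, 77 mm tall, stands loose on the bench. Origin at the centre of its underside. Leave it alone.
- cobalt_jar: Glass jar with a black screw lid, 60 mm in diameter, 79 mm tall, loose. Origin at the centre of its underside. Leave it alone.

How it is judged (in metres and radians):
On the way, in this order (a step that is already met when the one before it is completed fails the run):
1. the spool has been slid off: its underside is past the tip of the spindle (z of spool in the frame of spindle_tip above 0.003 m), for 0.05 s.
2. the spool, still in the fingers, has been lowered to the floor of the open drawer (within 8 mm) (z of spool in the frame of drawer_floor between -0.01 and 0.008 m and horizontal distance between spool and drawer_floor below 0.08 m and contact force between the fingers and spool above 0.5 N), for 0.05 s.
At the end, for the whole second after the job is handed in: The upper drawer is shut to within 5 mm, and the spool stands still in it, flat and the same way up on the drawer's floor (axis within 0.1 rad of vertical, underside within 6 mm of the floor) (value of joint chest_drawer0 below 0.005 m and angle between spool's own z axis and vertical below 0.1 rad and z of spool in the frame of drawer_floor between -0.006 and 0.006 m and x of spool in the frame of drawer_floor between -0.065 and 0.065 m and y of spool in the frame of drawer_floor between -0.08 and 0.08 m and linear speed of spool below 0.02 m/s); the robot touches nothing.
It fails at once if the spool was forced: more than 65 N between it and the stand (contact force between spool and stand above 65 N).
It fails at once if the tumbler was moved by more than 30 mm or tipped (distance of tumbler from where it was at the start of the episode above 0.03 m or angle between tumbler's own z axis and vertical above 0.5 rad).
It fails at once if the jar was moved by more than 30 mm or tipped (distance of cobalt_jar from where it was at the start of the episode above 0.03 m or angle between cobalt_jar's own z axis and vertical above 0.5 rad).
It also fails if it takes over 59 s, if anything falls off the work surface, if the arm or the gripper's body presses on something with over 40 N, if the wrist force passes 120 N, or if a joint passes its speed limit or range.

ROBOT

A 7-joint arm with a two-finger parallel gripper is mounted at the origin on the work surface; the furniture and walls round the work are solid. World frame = base frame: x ahead of the robot, y to its left, z up, the work surface at z = 0. Lengths are in mm, angles in rad, forces in N, time in s.
With the tool pointing down it reaches from about 400 to 900 mm from the base axis. Payload 5.5 kg.
Tool frame: the origin (TCP) lies midway between the tips of the shut fingers; the grasp point (between the pads) lies 19 mm behind it (env.pinch_z is the distance from the TCP to the grasp point, in mm); x points along the fingers, z is the direction in which the jaws open and shut, and the axes are right-handed (so a half turn about x gives the same grasp; the last joint's range is limited). The gripper opens to 92 mm and grips with 3 to 60 N. Pads are 19 mm wide; open, the fingers measure 130 mm over their backs; the gripper's body (75 mm by 190 mm) begins 47 mm behind the grasp point.
Start: joints at [-0.89, 0.501, -0.427, 1.55, 0.221, 1.138, -0.21], TCP at [263.701, 594.106, 226.729] pointing down, gripper open.
Joint ranges: [-2.88, 2.88], [-0.31, 2.03], [-1.54, 1.56], [0.2, 2.42], [-1.41, 4.55], [0.19, 2.02], [-2.57, 2.57]. Speed limits (rad/s): [2.57, 2.57, 3.14, 3.14, 3.14, 3.14, 3.14].

INTERFACE

Orientations are given as a rotation vector (axis times angle).
In Python, from cell import env gives the robot as it stands. The module is installed in compiled form; this text tells all that it offers.
- The arm moves only by the tool drive_tool, never from a script. Its argument "motion" is a list of rows, each a list of 4 numbers: the shift along the world's x, y, z in m, then the turn about the world's z in rad. In form: [[tx, ty, tz, yaw], ...]. A call has 1 to 20 rows; each row is the pose to reach, as a shift and turn from the pose commanded when the call began; what a row does not reach only later rows make up. A row lasts 1/8 s, in which the tool goes at most 62.5 mm and 10.7 degrees, less where a joint would pass 70% of its speed; a pose out of reach is approached as far as the arm can. A call with a gripper value outside its range is refused whole. "gripper" is the opening in per cent of the stroke, from 0 (shut) to 100 (fully open), set as the call begins (left out, the last holds). The fingers move at their own pace and stop on an object; "force" is the grip in N (left out, the last holds). Time passes only in rows, so rows that repeat a pose let the fingers close. It gives the time, the measured TCP pose, the force and the opening at its end, in the units of the state.
- env.get_state(): the state, without advancing time (a new reading comes with each control period).
- env.read_camera(name): name is "side" or "top"; returns the picture (420x560x3 uint8, red, green, blue); there is no depth.
- env.camera_model(name): a dict with "fx", "fy", "cx", "cy" (pixels), "k1" (the pictures are not rectified: a ray, as slopes to the right and down, at radius r is drawn at 1 + k1 r^2 times it, then the intrinsics apply), "eye" and "orientation" of the camera in the world. Camera axes: x right, y down, z forward; pixel columns grow to the right and rows downward; lengths in mm; the calibration is good to about 2 mm. A picture is of the moment at which its call begins. camera_model takes no time and is no camera call.
- env.sign_off(): hands the job in, once; it reports no verdict.
The state is a dict: "time": time; "qpos": joint angles; "qd": joint speeds; "joint_efforts": joint torques, N m; "tool_pos": TCP position; "eef_rot": TCP orientation; "ft_force": force on the tool from outside, world axes, zero at the start; "ft_torque": the same for the moment, N m; "width": opening from 0.0 (shut) to 1.0 (fully open).
Only numpy, scipy, OpenCV 4.12 (cv2) and the standard library are available. Lean on these libraries where they do the work, as an engineer would, in place of code of your own. Each camera call takes 0.05 s, during which the arm holds its last target. There are 200 camera calls.

## Working session

There is one attempt and no reset: what is moved stays moved. The work goes in short steps, Python scripts to look and compute and a tool call to move; the robot and the scene stay as the last step left them, time stands still between calls to the robot, and variables do not carry over. Pictures are saved under pics/ and viewed, about 8 in all and at most 12, crops included, and the job is handed in when it is done.

Besides the shell and the picture viewer there is one more tool, called as name([rows], argument=value, ...), one row to a line, values as JSON. drive_tool: Moves the arm, as the interface text tells. Its arguments: {"type":"object","properties":{"motion":{"type":"array"},"gripper":{"type":"number"},"force":{"type":"number"}},"required":["motion"]}

```bash
mkdir -p pics
cat > h.py <<'E'
from cell import env
import numpy as np, cv2
from scipy.spatial.transform import Rotation as R
def rays(name,uv):
    m=env.camera_model(name); uv=np.atleast_2d(np.float64(uv))
    d=np.c_[(uv[:,0]-m['cx'])/m['fx'],(uv[:,1]-m['cy'])/m['fy']]
    s=d.copy()
    for _ in range(20): s=d/(1+m['k1']*(s**2).sum(1,keepdims=True))
    o=np.array(m['orientation'],float)
    Rm=o if o.shape==(3,3) else R.from_rotvec(o).as_matrix()
    D=np.c_[s,np.ones(len(s))]@Rm.T
    return np.array(m['eye'],float),D
def onz(name,uv,z):
    e,D=rays(name,uv); return e+D*((z-e[2])/D[:,2])[:,None]
def tri(uvs,uvt):
    a,A=rays('side',uvs);b,B=rays('top',uvt);A=A[0]/np.linalg.norm(A[0]);B=B[0]/np.linalg.norm(B[0])
    t=np.linalg.lstsq(np.c_[A,-B],b-a,rcond=None)[0]
    p,q=a+A*t[0],b+B*t[1]; return (p+q)/2,np.linalg.norm(p-q)
def proj(name,P):
    m=env.camera_model(name);o=np.array(m['orientation'],float)
    Rm=o if o.shape==(3,3) else R.from_rotvec(o).as_matrix()
    c=(np.atleast_2d(P)-m['eye'])@Rm; s=c[:,:2]/c[:,2:]; s=s*(1+m['k1']*(s**2).sum(1,keepdims=True))
    return s*[m['fx'],m['fy']]+[m['cx'],m['cy']]
def snap(name,fn):
    im=env.read_camera(name); cv2.imwrite('pics/'+fn,im[:,:,::-1]); return im
E
python3 - <<'E'
from h import *
for n in('side','top'):
    snap(n,n+'0.png'); print(n,env.camera_model(n))
s=env.get_state();print(s)
E
```

```text
side {'fx': 456.2568440699028, 'fy': 456.2568440699028, 'cx': 274.41376234257785, 'cy': 214.37614238079166, 'k1': -0.029199248560799633, 'eye': array([1055.76678572, 1204.92518684,  709.62601835]), 'orientation': array([-0.55422055, -2.41019044,  1.51819213])}
top {'fx': 516.1416227703265, 'fy': 516.1416227703265, 'cx': 287.7930458969872, 'cy': 216.47082128880777, 'k1': -0.007243545905347969, 'eye': array([ 430.0259493 ,   99.94193728, 1431.39395348]), 'orientation': array([-2.18673262,  2.15353986, -0.06479198])}
{'time': 0.1, 'qpos': array([-0.88976866,  0.50176446, -0.42680618,  1.55133614,  0.22081948,
        1.13830597, -0.21030842]), 'qd': array([ 0.00013982, -0.00158053, -0.00106024, -0.00143248, -0.000186  ,
       -0.0007684 , -0.00089429]), 'joint_efforts': array([-1.05447782e-02, -5.67879081e+01, -5.83802953e+00, -2.79922503e+01,
       -6.89845299e-02,  2.40470603e-02,  3.64294374e-05]), 'tool_pos': array([263.54101587, 593.48789618, 225.77933257]), 'eef_rot': array([-0.8971432 ,  1.37989177,  0.89563216]), 'ft_force': array([-0.37448359,  0.97460481, -0.3630207 ]), 'ft_torque': array([-0.00519469, -0.02530752, -0.0371281 ]), 'width': 1.0037772447436966}
```

View pics/side0.png

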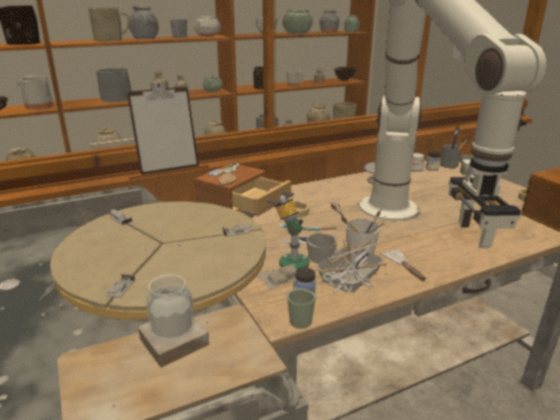

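View pics/top0.png

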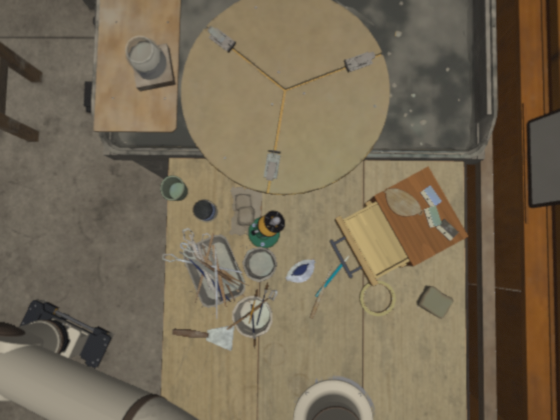

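Run:
```python
from h import *
a=cv2.imread('pics/top0.png');b=cv2.imread('pics/side0.png')
c=cv2.resize(a[155:300,160:480],None,fx=2.5,fy=2.5,interpolation=cv2.INTER_CUBIC)
cv2.imwrite('pics/c1.png',c)
cv2.imwrite('pics/c2.png',cv2.resize(b[160:340,190:350],None,fx=3.3,fy=3.3,interpolation=cv2.INTER_CUBIC))
print(R.from_rotvec(env.get_state()['eef_rot']).as_matrix().round(3))
for z in (0,150):print(onz('top',[[265,232],[273,222],[174,188],[204,210],[343,262]],z).round())
```

```text
[[-0.001 -0.914  0.406]
 [-0.002  0.406  0.914]
 [-1.     0.    -0.002]]
[[501. 193.   0.]
 [529. 172.   0.]
 [621. 452.   0.]
 [560. 365.   0.]
 [422. -23.   0.]]
[[494. 184. 150.]
 [519. 164. 150.]
 [601. 415. 150.]
 [547. 338. 150.]
 [423. -11. 150.]]
```

View pics/c1.png

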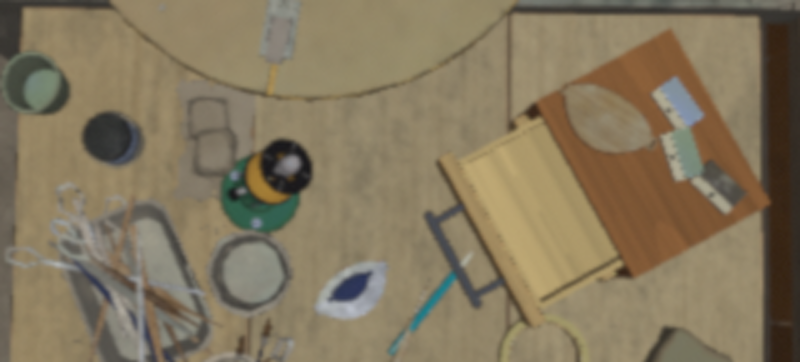

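View pics/c2.png

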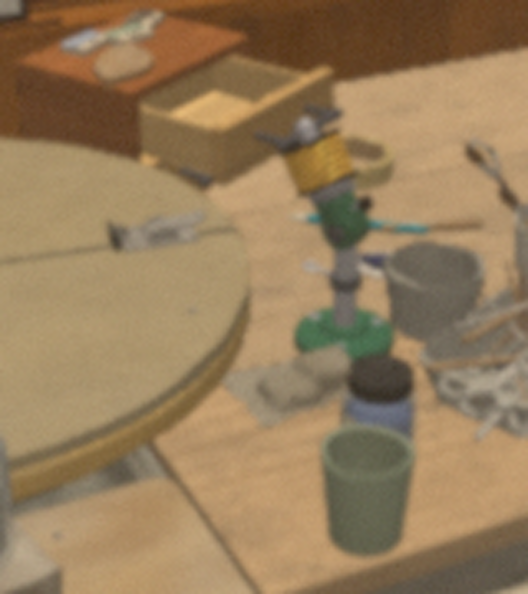

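Run:
```python
from h import *
im=cv2.imread('pics/top0.png');hsv=cv2.cvtColor(im,cv2.COLOR_BGR2HSV)
def comp(mask,near):
    n,l,s,c=cv2.connectedComponentsWithStats(mask.astype(np.uint8))
    k=[i for i in range(1,n) if s[i,4]>25]; i=min(k,key=lambda i:np.hypot(*(c[i]-near))); return (l==i),c[i],s[i]
def sub(mask,x0,x1,y0,y1):
    m=np.zeros_like(mask);m[y0:y1,x0:x1]=mask[y0:y1,x0:x1];return m
v=hsv[...,2]
m=sub(v<75,262,290,205,240);M,c,s=comp(m,(275,221));print('flange',c,s)
cn=max(cv2.findContours(M.astype(np.uint8),0,2)[0],key=len);E=cv2.fitEllipse(cv2.convexHull(cn));print(E)
g=sub((hsv[...,0]>65)&(hsv[...,0]<95)&(hsv[...,1]>110),240,285,210,255);M,c,s=comp(g,(264,232));print('green',c,s)
hull=cv2.convexHull(max(cv2.findContours(M.astype(np.uint8),0,2)[0],key=len));print(cv2.minEnclosingCircle(hull))
(c0,r)=cv2.minEnclosingCircle(hull);print('base',onz('top',[c0],8).round(1))
print('flange@z190',onz('top',[E[0]],187).round(1))
print('tip',tri((282.7,197.5),(276,219.4)))
# drawer corners, top crop coords: front board top outer corners, handle ends, chest top corners
P=np.array([[443,158],[533,323],[430,214],[479,304],[670,30],[768,203],[540,104],[632,275]])/2.5+[160,155]
for z in (142,120,152):print(z,onz('top',P,z).round(1).tolist())
# side : chest top front corner, drawer board top corners
Q=np.array([[333,70],[140,95],[245,38],[18,62],[128,92]])/3.3+[190,160];print(Q)
print(onz('side',Q,152).round().tolist());print(onz('side',Q,140).round().tolist())
for nm,uv in(('tum',(174,188)),('jar',(204,210))):print(nm,onz('top',[uv],78).round())
# proj check of tilted direction
```

```text
flange [273.90145985 221.46350365] [264 211  21  22 274]
((274.08099365234375, 221.3228302001953), (18.855236053466797, 22.41832160949707), 146.3030548095703)
green [263.45180723 239.74096386] [250 234  28  13 166]
((263.5, 235.0), 13.537086486816406)
base [[492.5 197.    8. ]]
flange@z190 [[518.1 159.8 187. ]]
tip (array([521.05184713, 155.21446019, 198.41033691]), np.float64(2.1022438490736683))
142 [[531.4, 4.1, 142.0], [369.0, -86.2, 142.0], [475.2, 16.6, 142.0], [386.8, -32.7, 142.0], [663.8, -222.7, 142.0], [491.3, -318.7, 142.0], [587.1, -92.5, 142.0], [417.9, -183.8, 142.0]]
120 [[533.2, 2.5, 120.0], [368.0, -89.3, 120.0], [476.0, 15.2, 120.0], [386.1, -35.0, 120.0], [667.8, -228.2, 120.0], [492.3, -325.8, 120.0], [589.8, -95.8, 120.0], [417.7, -188.7, 120.0]]
152 [[530.6, 4.9, 152.0], [369.5, -84.7, 152.0], [474.9, 17.2, 152.0], [387.2, -31.7, 152.0], [662.0, -220.2, 152.0], [490.8, -315.4, 152.0], [585.9, -91.0, 152.0], [418.0, -181.6, 152.0]]
[[290.90909091 181.21212121]
 [232.42424242 188.78787879]
 [264.24242424 171.51515152]
 [195.45454545 178.78787879]
 [228.78787879 187.87878788]]
[[385.0, -49.0, 152.0], [585.0, -72.0, 152.0], [426.0, -173.0, 152.0], [665.0, -210.0, 152.0], [593.0, -85.0, 152.0]]
[[371.0, -76.0, 140.0], [575.0, -100.0, 140.0], [413.0, -202.0, 140.0], [657.0, -241.0, 140.0], [583.0, -112.0, 140.0]]
tum [[611. 433.  78.]]
jar [[553. 351.  78.]]
```

drive_tool([
  [0.0,0.0,0.05,0],
  [0.02,-0.04,0.07,-0.1],
  [0.05,-0.085,0.07,-0.25],
  [0.08,-0.135,0.07,-0.4],
  [0.11,-0.185,0.07,-0.55],
  [0.14,-0.235,0.07,-0.67],
  [0.17,-0.285,0.07,-0.67],
  [0.2,-0.335,0.07,-0.67],
  [0.225,-0.385,0.07,-0.67],
  [0.245,-0.415,0.07,-0.67],
  [0.252,-0.429,0.07,-0.67],
  [0.252,-0.429,0.07,-0.67],
  [0.252,-0.429,0.07,-0.67],
], gripper=100, force=15)

```text
time: 1.72
tool_pos: [514.6, 167.3, 296.6]
eef_rot: [-0.38, 1.538, 0.382]
ft_force: [-0.3, 0.7, -0.1]
width: 1.004
```

Run:
```python
from h import *
s=env.get_state();print(s['time'],s['tool_pos'],s['ft_force'],s['qpos'].round(2),R.from_rotvec(s['eef_rot']).as_matrix().round(3).tolist())
a=snap('side','side1.png')[:,:,::-1];b=snap('top','top1.png')[:,:,::-1]
w=np.hstack([cv2.resize(a[130:280,200:360],None,fx=2.5,fy=2.5,interpolation=2),cv2.resize(b[150:300,190:350],None,fx=2.5,fy=2.5,interpolation=2)])
cv2.imwrite('pics/w1.png',w)
tp=s['tool_pos'];print(proj('side',[tp]),proj('top',[tp]))
```

```text
1.725 [514.649925   167.3002317  296.59466657] [-0.32412434  0.67679378 -0.0552636 ] [-0.28  0.21 -0.1   1.75  0.02  1.18  0.1 ] [[-0.001, -0.467, 0.884], [0.001, 0.884, 0.467], [-1.0, 0.001, -0.0]]
[[286.73176786 165.34715616]] [[268.33017761 219.2922386 ]]
```

View pics/w1.png

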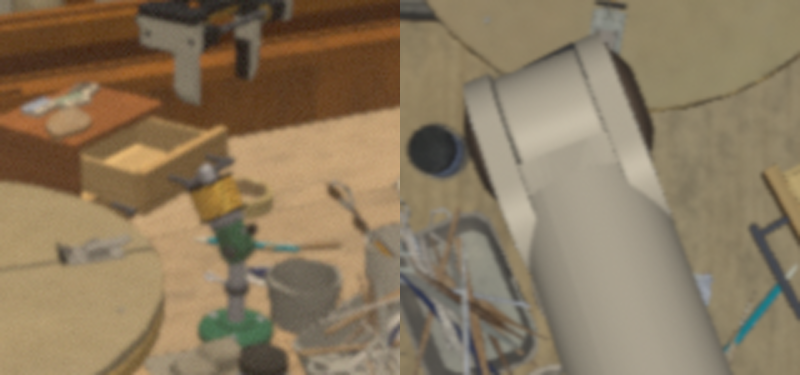

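drive_tool([
  [0.0,0.0,-0.04,0.01],
  [0,0,-0.085,0.01],
  [0,0,-0.115,0.01],
  [0,0,-0.136,0.01],
  [0,0,-0.136,0.01],
  [0,0,-0.136,0.01],
])

```text
time: 2.58
tool_pos: [516.1, 166.1, 161.6]
eef_rot: [-0.387, 1.535, 0.388]
ft_force: [0.1, -0.9, -0.0]
width: 0.998
```

drive_tool([
  [0,0,0,0],
  [0,0,0,0],
  [0,0,0,0],
  [0,0,0,0],
  [0,0,0,0],
  [0,0,0,0],
], gripper=0, force=6)

```text
time: 3.32
tool_pos: [515.9, 165.1, 160.9]
eef_rot: [-0.386, 1.536, 0.386]
ft_force: [-0.1, -0.0, 2.1]
width: 0.627
```

Run:
```python
from h import *
s=env.get_state();print(s['time'],s['tool_pos'],s['ft_force'],s['ft_torque'],s['width']*92)
a=snap('side','side2.png')[:,:,::-1]
cv2.imwrite('pics/w2.png',cv2.resize(a[130:250,220:340],None,fx=4,fy=4,interpolation=2))
```

```text
3.325 [515.87898093 165.07646699 160.90544948] [-0.12083416 -0.00905317  2.12984189] [-0.10837168  0.03251364  0.00143562] 57.66320554598465
```

View pics/w2.png

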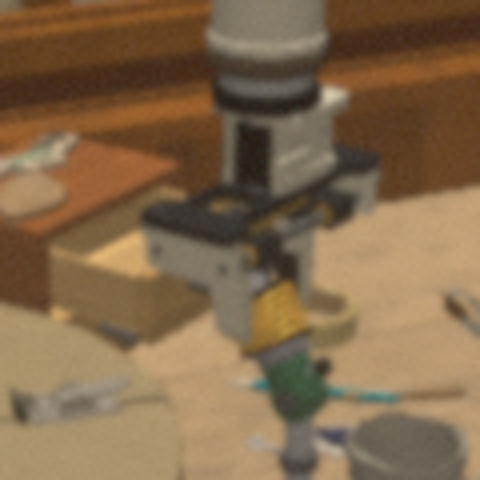

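drive_tool([
  [0.0005,-0.001,0.0017,0],
  [0.001,-0.002,0.0035,0],
  [0.0012,-0.0022,0.0043,0],
  [0.0012,-0.0022,0.0043,0],
], gripper=0, force=15)

```text
time: 3.88
tool_pos: [516.8, 162.7, 164.9]
eef_rot: [-0.386, 1.536, 0.386]
ft_force: [0.2, 0.1, -1.0]
width: 0.624
```

drive_tool([
  [0.0003,-0.0006,0.001,0],
  [0.0005,-0.001,0.002,0],
  [0.0007,-0.0014,0.003,0],
  [0.0007,-0.0014,0.003,0],
])

```text
time: 4.38
tool_pos: [516.8, 162.1, 167.0]
eef_rot: [-0.386, 1.537, 0.388]
ft_force: [1.1, 3.8, -13.6]
width: 0.626
```

drive_tool([
  [0,0,0,0.06],
  [0,0,0,0.12],
  [0,0,0,0.15],
  [0,0,0,0.15],
])

```text
time: 4.88
tool_pos: [517.3, 162.4, 167.6]
eef_rot: [-0.503, 1.512, 0.505]
ft_force: [1.0, 5.8, -12.1]
width: 0.626
```

drive_tool([
  [0,0,0,0.06],
  [0,0,0,0.12],
  [0,0,0,0.15],
  [0,0,0,0.15],
])

```text
time: 5.38
tool_pos: [518.0, 162.1, 168.5]
eef_rot: [-0.619, 1.479, 0.62]
ft_force: [-0.1, 4.8, -6.2]
width: 0.634
```

drive_tool([
  [0.0003,-0.0006,0.001,0],
  [0.0005,-0.001,0.002,0],
  [0.0009,-0.0018,0.0035,0],
  [0.0009,-0.0018,0.0035,0],
])

```text
time: 5.88
tool_pos: [518.1, 161.3, 170.5]
eef_rot: [-0.619, 1.48, 0.622]
ft_force: [3.2, 8.0, -16.1]
width: 0.633
```

drive_tool([
  [-0.0002,0.0005,-0.001,0.06],
  [-0.0002,0.0005,-0.001,0.12],
  [-0.0002,0.0005,-0.001,0.15],
  [-0.0002,0.0005,-0.001,0.15],
])

```text
time: 6.38
tool_pos: [519.3, 160.8, 171.4]
eef_rot: [-0.735, 1.44, 0.735]
ft_force: [1.3, 5.3, -3.7]
width: 0.649
```

drive_tool([
  [0.0003,-0.0006,0.001,0],
  [0.0006,-0.0012,0.0023,0],
  [0.0009,-0.0018,0.0035,0],
  [0.0009,-0.0018,0.0035,0],
])

```text
time: 6.88
tool_pos: [519.8, 159.6, 174.1]
eef_rot: [-0.735, 1.441, 0.736]
ft_force: [2.7, 6.9, -9.1]
width: 0.648
```

Run:
```python
from h import *
s=env.get_state();print(s['time'],s['tool_pos'],s['ft_force'],s['ft_torque'],s['width']*92)
a=snap('side','side3.png')[:,:,::-1]
cv2.imwrite('pics/w3.png',cv2.resize(a[130:250,220:340],None,fx=4,fy=4,interpolation=2))
```

```text
6.875 [519.81881903 159.56946996 174.07021689] [ 2.71453698  6.88617509 -9.10894287] [ 1.80309201 -0.79487589 -0.06507957] 59.60121657570825
```

View pics/w3.png

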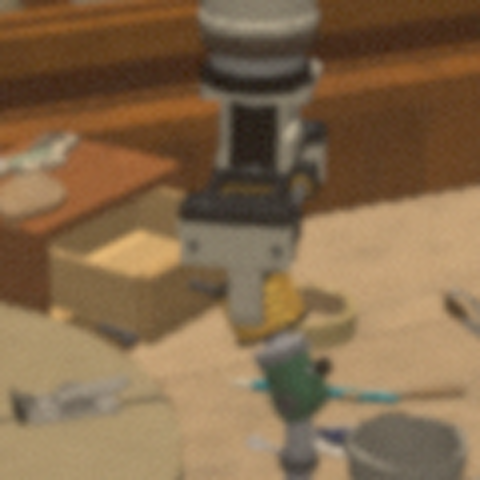

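```bash
cat > br.py <<'E'
from h import *
def brass(fn):
    im=cv2.imread('pics/'+fn);h=cv2.cvtColor(im,cv2.COLOR_BGR2HSV)
    m=np.zeros(h.shape[:2],bool);w=(slice(185,222),slice(275,300))
    m[w]=((h[...,0]>12)&(h[...,0]<30)&(h[...,1]>140)&(h[...,2]>110))[w]
    n,l,s,c=cv2.connectedComponentsWithStats(m.astype(np.uint8));i=1+s[1:,4].argmax();return s[i],c[i],(l==i)
if __name__=='__main__':
    t=np.array([521.4,153.2,202]);n=np.array([.23,-.445,.866])
    for k in (0,6,10,14):print(k,proj('side',[t-(60-21-k)*n,t-(60-k)*n]).round(1).tolist())
    for f in('side0.png','side2.png','side3.png'):
        s,c,M=brass(f);ys,xs=np.nonzero(M);print(f,s,c.round(1))
        for x in range(282,296,2):
            y=ys[xs==x];print(x,(y.min(),y.max()) if len(y) else '',end=' ')
        print()
E
python3 br.py
```

```text
0 [[287.4, 208.7], [290.4, 215.5]]
6 [[286.6, 206.8], [289.5, 213.6]]
10 [[286.0, 205.5], [289.0, 212.3]]
14 [[285.4, 204.2], [288.4, 211.0]]
side0.png [277 200  20  18 218] [286.6 209. ]
282 (np.int64(205), np.int64(217)) 284 (np.int64(204), np.int64(217)) 286 (np.int64(203), np.int64(216)) 288 (np.int64(202), np.int64(215)) 290 (np.int64(201), np.int64(214)) 292 (np.int64(201), np.int64(213)) 294 (np.int64(205), np.int64(212)) 
side2.png [281 200  16  18 163] [288.7 208.7]
282 (np.int64(217), np.int64(217)) 284 (np.int64(204), np.int64(216)) 286 (np.int64(203), np.int64(216)) 288 (np.int64(202), np.int64(215)) 290 (np.int64(201), np.int64(214)) 292 (np.int64(201), np.int64(213)) 294 (np.int64(206), np.int64(212)) 
side3.png [280 199  16  16 121] [288.8 206.5]
282 (np.int64(213), np.int64(214)) 284 (np.int64(212), np.int64(214)) 286 (np.int64(202), np.int64(213)) 288 (np.int64(199), np.int64(212)) 290 (np.int64(199), np.int64(211)) 292 (np.int64(200), np.int64(210)) 294 (np.int64(203), np.int64(209))
```

drive_tool([
  [-0.0035,0.0067,-0.0133,0],
  [-0.0035,0.0067,-0.0133,0],
])

```text
time: 7.18
tool_pos: [517.2, 163.4, 162.2]
eef_rot: [-0.737, 1.441, 0.732]
ft_force: [0.3, -0.3, 3.2]
width: 0.673
```

drive_tool([
  [0,0,0,0],
  [0,0,0,-0.05],
  [0,0,0,-0.2],
  [0,0,0,-0.37],
  [0,0,0,-0.54],
  [0,0,0,-0.7],
  [0,0,0,-0.8],
  [0,0,0,-0.8],
], gripper=95)

```text
time: 8.18
tool_pos: [515.5, 164.4, 160.7]
eef_rot: [-0.114, 1.568, 0.112]
ft_force: [-0.3, -0.4, 0.1]
width: 0.949
```

drive_tool([
  [0,0,0,0],
  [0,0,0,0],
  [0,0,0,0],
  [0,0,0,0],
  [0,0,0,0],
], gripper=0, force=25)

```text
time: 8.8
tool_pos: [515.8, 165.0, 160.8]
eef_rot: [-0.112, 1.568, 0.112]
ft_force: [-0.4, -0.3, 0.4]
width: 0.646
```

drive_tool([
  [0.0006,-0.0012,0.002,0],
  [0.001,-0.002,0.0037,0],
  [0.0016,-0.0032,0.0062,0],
  [0.0016,-0.0032,0.0062,0],
])

```text
time: 9.3
tool_pos: [517.5, 161.8, 167.2]
eef_rot: [-0.112, 1.567, 0.112]
ft_force: [0.5, 0.3, -2.2]
width: 0.646
```

drive_tool([
  [0.0003,-0.0006,0.001,0],
  [0.0005,-0.001,0.002,0],
  [0.0005,-0.001,0.002,0],
])

```text
time: 9.68
tool_pos: [517.9, 160.9, 169.0]
eef_rot: [-0.112, 1.568, 0.112]
ft_force: [0.1, 0.1, -1.9]
width: 0.645
```

drive_tool([
  [0.0004,-0.0009,0.0017,0],
  [0.0008,-0.0018,0.0035,0],
  [0.0008,-0.0018,0.0035,0],
])

```text
time: 10.05
tool_pos: [518.8, 159.0, 172.7]
eef_rot: [-0.112, 1.567, 0.112]
ft_force: [-0.7, -0.2, -1.2]
width: 0.65
```

Run:
```python
from h import *
s=env.get_state();print(s['time'],s['tool_pos'],s['ft_force'],s['ft_torque'],s['width']*92)
snap('side','side4.png')
from br import brass
for f in('side2.png','side4.png'):
        s,c,M=brass(f);ys,xs=np.nonzero(M);print(f,s,c.round(1))
        for x in range(280,296,2):
            y=ys[xs==x];print(x,(y.min(),y.max()) if len(y) else '',end=' ')
```

```text
10.05 [518.82543148 159.01385888 172.66125086] [-0.70182663 -0.2288065  -1.19414412] [-0.09206415  0.05151044 -0.06771987] 59.76364894890042
side2.png [281 200  16  18 163] [288.7 208.7]
280  282 (np.int64(217), np.int64(217)) 284 (np.int64(204), np.int64(216)) 286 (np.int64(203), np.int64(216)) 288 (np.int64(202), np.int64(215)) 290 (np.int64(201), np.int64(214)) 292 (np.int64(201), np.int64(213)) 294 (np.int64(206), np.int64(212)) side4.png [278 196  17  18 204] [285.5 204.4]
280 (np.int64(200), np.int64(212)) 282 (np.int64(200), np.int64(212)) 284 (np.int64(199), np.int64(211)) 286 (np.int64(197), np.int64(210)) 288 (np.int64(196), np.int64(210)) 290 (np.int64(196), np.int64(209)) 292 (np.int64(199), np.int64(208)) 294 (np.int64(205), np.int64(207))
```

drive_tool([
  [0.0013,-0.0026,0.005,0],
  [0.0027,-0.0051,0.01,0],
  [0.004,-0.0077,0.015,0],
  [0.004,-0.0077,0.015,0],
])

```text
time: 10.6
tool_pos: [523.1, 151.1, 188.1]
eef_rot: [-0.112, 1.567, 0.112]
ft_force: [-0.1, -0.2, -1.9]
width: 0.644
```

Free sliding; the lateral force is nil.

drive_tool([
  [0.0013,-0.0026,0.005,0],
  [0.004,-0.0077,0.015,0],
  [0.0054,-0.0103,0.02,0],
  [0.0054,-0.0103,0.02,0],
])

```text
time: 11.1
tool_pos: [528.7, 140.8, 208.2]
eef_rot: [-0.111, 1.566, 0.112]
ft_force: [0.2, 0.4, -1.8]
width: 0.645
```

drive_tool([
  [0.0016,-0.0031,0.006,0],
  [0.004,-0.0077,0.015,0],
  [0.0054,-0.0103,0.02,0],
  [0.0067,-0.0129,0.025,0],
  [0.0067,-0.0129,0.05,0],
  [0.0067,-0.0129,0.05,0],
])

```text
time: 11.85
tool_pos: [536.2, 128.5, 259.3]
eef_rot: [-0.111, 1.564, 0.113]
ft_force: [-0.0, 0.0, -1.7]
width: 0.647
```

Run:
```python
from h import *
s=env.get_state();print(s['time'],s['tool_pos'],s['ft_force'],s['ft_torque'],s['width']*92)
a=snap('side','side5.png')[:,:,::-1]
cv2.imwrite('pics/w5.png',cv2.resize(a[90:270,190:350],None,fx=3.3,fy=3.3,interpolation=2))
```

```text
11.85 [536.16795226 128.5159037  259.29032472] [-0.02230829  0.01331025 -1.70993394] [-0.05892613  0.05388562  0.00983514] 59.557135888216884
```

View pics/w5.png

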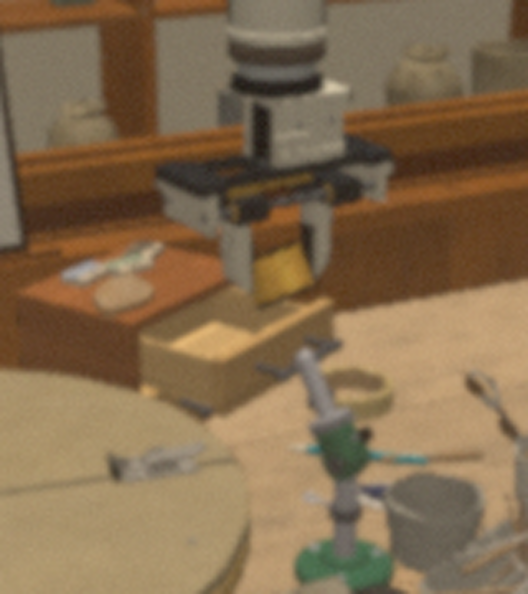

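Run:
```python
from h import *
T=lambda x,y:(x/2.5+160,y/2.5+155)
S=lambda x,y:(x/3.3+190,y/3.3+160)
print('board right',tri(S(331,68),T(531,321)))
print('chest front right top',tri(S(243,38),T(632,275)))
print('chest front left top',tri(S(128,92),T(540,104)))
S2=lambda x,y:(x/3.3+190,y/3.3+90)
print('board right w5',tri(S2(332,300),T(531,321)))
print('handle right',tri(S2(338,345),T(479,304)))
```

```text
board right (array([370.03481448, -84.12633228, 139.34192542]), np.float64(1.8102732034180924))
chest front right top (array([ 420.4435058 , -184.01614885,  147.09279748]), np.float64(5.6397744061308455))
chest front left top (array([588.05915759, -92.37628092, 148.08423178]), np.float64(3.5893088513518596))
board right w5 (array([369.50814152, -84.0256652 , 138.20195285]), np.float64(2.8951825378416176))
handle right (array([385.68224667, -36.15108507, 108.75954714]), np.float64(0.05010261114874047))
```

drive_tool([
  [-0.005,-0.02,0,0.03],
  [-0.014,-0.06,0,0.12],
  [-0.026,-0.11,0,0.21],
  [-0.037,-0.16,0,0.3],
  [-0.046,-0.2,0,0.363],
  [-0.053,-0.2275,-0.01,0.363],
  [-0.053,-0.2275,-0.045,0.363],
  [-0.053,-0.2275,-0.08,0.363],
  [-0.053,-0.2275,-0.08,0.363],
  [-0.053,-0.2275,-0.08,0.363],
])

```text
time: 13.15
tool_pos: [482.1, -99.3, 177.9]
eef_rot: [-0.397, 1.534, 0.397]
ft_force: [0.4, 0.6, -1.1]
width: 0.65
```

Run:
```python
from h import *
s=env.get_state();print(s['time'],s['tool_pos'],s['ft_force'],s['eef_rot'],s['width']*92)
a=snap('side','side6.png')[:,:,::-1];b=snap('top','top6.png')[:,:,::-1]
w=np.hstack([cv2.resize(a[90:240,180:310],None,fx=3,fy=3,interpolation=2),cv2.resize(b[170:320,310:440],None,fx=3,fy=3,interpolation=2)])
cv2.imwrite('pics/w6.png',w)
```

```text
13.15 [482.08578567 -99.27375495 177.94915128] [ 0.38246729  0.61578787 -1.06052983] [-0.39691379  1.53384382  0.39669157] 59.78899131003597
```

View pics/w6.png

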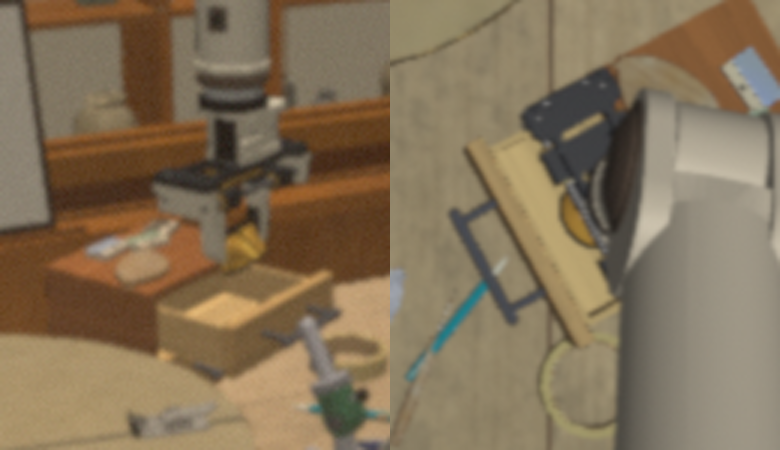

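drive_tool([
  [0,0,-0.02,0],
  [0,0,-0.04,0],
  [0,0,-0.053,0],
  [0,0,-0.057,0],
  [0,0,-0.057,0],
])

```text
time: 13.88
tool_pos: [482.1, -99.3, 120.8]
eef_rot: [-0.397, 1.534, 0.397]
ft_force: [0.0, -0.5, -1.4]
width: 0.65
```

drive_tool([
  [0,0,-0.002,0],
  [0,0,-0.004,0],
  [0,0,-0.006,0],
  [0,0,-0.006,0],
], force=10, gripper=0)

```text
time: 14.38
tool_pos: [481.6, -99.3, 114.3]
eef_rot: [-0.397, 1.534, 0.397]
ft_force: [0.1, 0.3, -2.4]
width: 0.652
```

drive_tool([
  [0,0,-0.002,0],
  [0,0,-0.004,0],
  [0,0,-0.004,0],
])

```text
time: 14.75
tool_pos: [482.0, -99.2, 110.5]
eef_rot: [-0.397, 1.534, 0.397]
ft_force: [0.0, 0.4, -0.7]
width: 0.655
```

drive_tool([
  [0,0,-0.002,0],
  [0,0,-0.003,0],
  [0,0,-0.003,0],
])

```text
time: 15.12
tool_pos: [481.9, -99.2, 107.4]
eef_rot: [-0.397, 1.534, 0.397]
ft_force: [0.9, -0.2, 0.4]
width: 0.638
```

drive_tool([
  [0,0,-0.002,0],
  [0,0,-0.003,0],
  [0,0,-0.003,0],
])

```text
time: 15.5
tool_pos: [481.5, -99.4, 104.2]
eef_rot: [-0.397, 1.535, 0.397]
ft_force: [0.4, 1.0, -0.5]
width: 0.636
```

drive_tool([
  [0,0,-0.002,0],
  [0,0,-0.003,0],
  [0,0,-0.003,0],
])

```text
time: 15.88
tool_pos: [481.5, -99.5, 101.3]
eef_rot: [-0.397, 1.535, 0.397]
ft_force: [-0.8, 0.6, 0.5]
width: 0.631
```

Run:
```python
from h import *
s=env.get_state();print(s['time'],s['tool_pos'],s['ft_force'],s['ft_torque'],s['width']*92)
a=snap('side','side7.png')[:,:,::-1];b=snap('top','top7.png')[:,:,::-1]
w=np.hstack([cv2.resize(a[120:240,200:300],None,fx=4,fy=4,interpolation=2),cv2.resize(b[190:310,320:420],None,fx=4,fy=4,interpolation=2)])
cv2.imwrite('pics/w7.png',w)
```

```text
15.875 [481.5061412  -99.4802655  101.31055502] [-0.84772602  0.6060193   0.47336039] [ 0.06538523  0.04952742 -0.01975174] 58.057775450998435
```

View pics/w7.png

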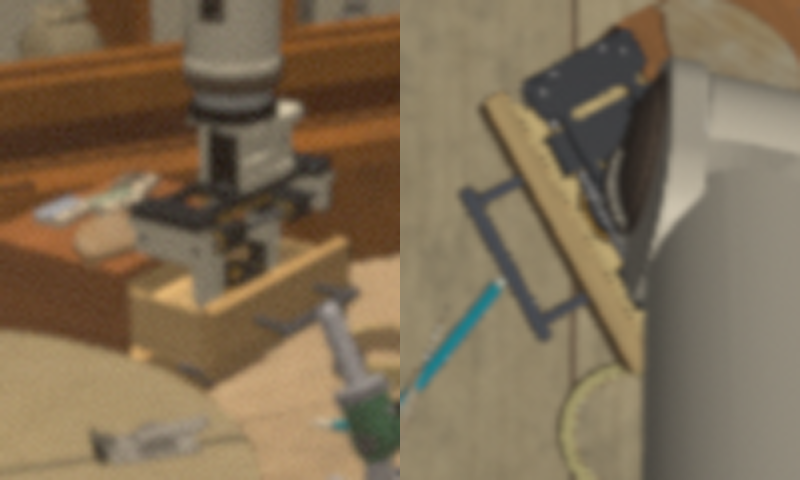

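drive_tool([
  [0,0,-0.001,0],
  [0,0,-0.002,0],
  [0,0,-0.002,0],
])

```text
time: 16.35
tool_pos: [481.2, -99.7, 99.4]
eef_rot: [-0.396, 1.535, 0.396]
ft_force: [-2.9, -0.2, 4.8]
width: 0.624
```

drive_tool([
  [0,0,-0.001,0],
  [0,0,-0.002,0],
  [0,0,-0.002,0],
])

```text
time: 16.73
tool_pos: [481.5, -100.3, 98.1]
eef_rot: [-0.397, 1.535, 0.395]
ft_force: [-4.5, -1.4, 11.4]
width: 0.63
```

drive_tool([
  [0,0,-0.001,0],
  [0,0,-0.002,0],
  [0,0,-0.002,0],
])

```text
time: 17.1
tool_pos: [481.7, -100.5, 96.3]
eef_rot: [-0.397, 1.534, 0.395]
ft_force: [-4.7, -1.9, 12.5]
width: 0.626
```

drive_tool([
  [0,0,0.002,0],
  [0,0,0.003,0],
  [0,0,0.003,0],
  [0,0,0.003,0],
], gripper=76)

```text
time: 17.6
tool_pos: [481.7, -99.1, 98.2]
eef_rot: [-0.397, 1.534, 0.397]
ft_force: [-0.0, -0.9, 1.0]
width: 0.762
```

drive_tool([
  [0,0,0,0],
  [0,0,0,0],
  [0,0,0,0],
  [0,0,0,0],
], gripper=0, force=6)

```text
time: 18.1
tool_pos: [481.6, -99.3, 98.3]
eef_rot: [-0.397, 1.534, 0.397]
ft_force: [0.4, 0.1, -1.4]
width: 0.631
```

drive_tool([
  [0,0,0,0],
  [0,0,0,0],
  [0,0,0,0],
  [0,0,0.03,0],
  [0,0,0.08,0],
  [0,0,0.12,0],
  [-0.02,0.036,0.12,0],
  [-0.045,0.08,0.12,0],
  [-0.07,0.126,0.12,0],
  [-0.088,0.158,0.12,0],
  [-0.088,0.158,0.12,0],
  [-0.088,0.158,0.12,0],
], gripper=76)

```text
time: 19.6
tool_pos: [394.1, 58.2, 218.6]
eef_rot: [-0.397, 1.534, 0.396]
ft_force: [0.3, -0.7, 0.1]
width: 0.763
```

Run:
```python
from h import *
s=env.get_state();print(s['time'],s['tool_pos'],s['ft_force'],s['width']*92)
a=snap('side','side8.png')[:,:,::-1];b=snap('top','top8.png')[:,:,::-1]
w=np.hstack([cv2.resize(a[120:240,200:300],None,fx=4,fy=4,interpolation=2),cv2.resize(b[190:310,320:420],None,fx=4,fy=4,interpolation=2)])
cv2.imwrite('pics/w8.png',w)
```

```text
19.6 [394.11072297  58.20937628 218.61716558] [ 0.32011911 -0.66890994  0.06755348] 70.18063123097055
```

View pics/w8.png

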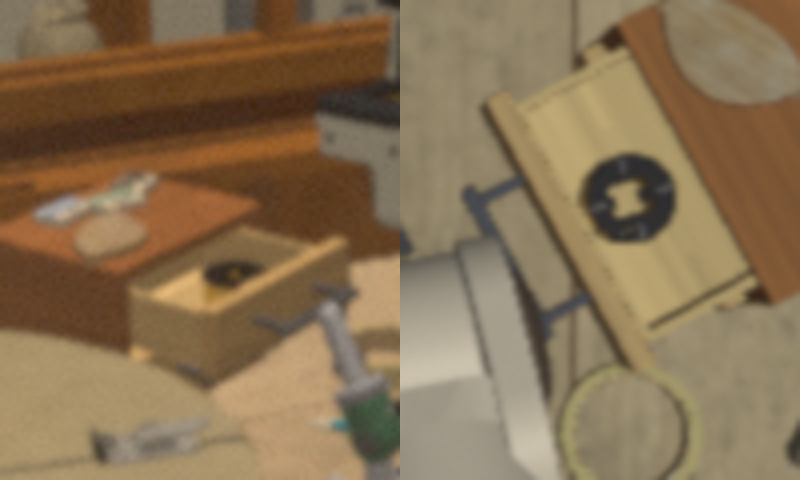

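drive_tool([
  [0,0,-0.03,0],
  [0,0,-0.075,0],
  [0,0,-0.11,0],
  [0,0,-0.12,0],
  [0.012,-0.022,-0.12,0],
  [0.024,-0.044,-0.12,0],
  [0.029,-0.052,-0.12,0],
  [0.034,-0.061,-0.12,0],
  [0.039,-0.07,-0.12,0],
  [0.044,-0.079,-0.12,0],
  [0.049,-0.087,-0.12,0],
], gripper=0, force=20)

```text
time: 21.08
tool_pos: [442.7, -28.6, 98.4]
eef_rot: [-0.397, 1.535, 0.397]
ft_force: [-0.7, 0.6, 1.5]
width: 0.006
```

drive_tool([
  [0.005,-0.009,0,0],
  [0.01,-0.018,0,0],
  [0.014,-0.0255,0,0],
  [0.0165,-0.03,0,0],
  [0.018,-0.033,0,0],
  [0.018,-0.033,0,0],
])

```text
time: 21.82
tool_pos: [460.8, -61.6, 98.4]
eef_rot: [-0.397, 1.534, 0.396]
ft_force: [-0.7, 0.9, -0.5]
width: 0.006
```

drive_tool([
  [0.002,-0.0035,0,0],
  [0.004,-0.007,0,0],
  [0.006,-0.0105,0,0],
  [0.006,-0.0105,0,0],
])

```text
time: 22.32
tool_pos: [467.1, -72.4, 98.5]
eef_rot: [-0.396, 1.534, 0.396]
ft_force: [0.2, -1.1, 0.1]
width: 0.005
```

Run:
```python
from h import *
s=env.get_state();print(s['time'],s['tool_pos'],s['ft_force'])
a=snap('side','side9.png')[:,:,::-1];b=snap('top','top9.png')[:,:,::-1]
w=np.hstack([cv2.resize(a[120:240,180:280],None,fx=4,fy=4,interpolation=2),cv2.resize(b[190:310,320:420],None,fx=4,fy=4,interpolation=2)])
cv2.imwrite('pics/w9.png',w)
```

```text
22.325 [467.11565446 -72.42931637  98.48013269] [ 0.22936339 -1.11796001  0.06543122]
```

View pics/w9.png

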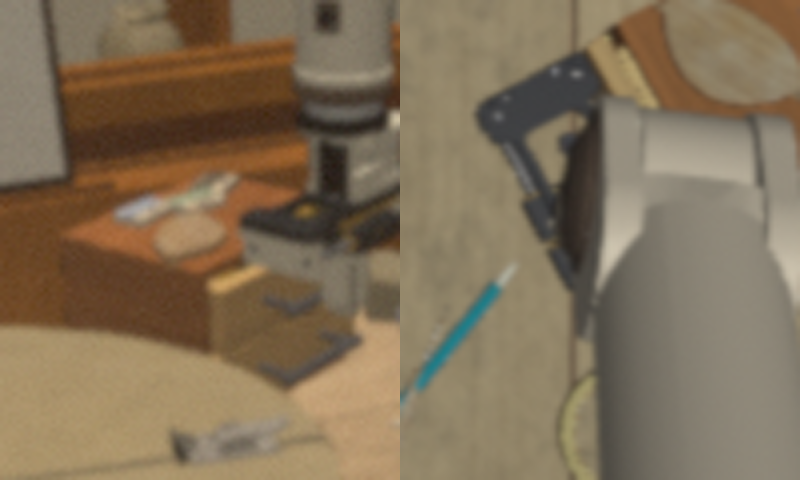

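drive_tool([
  [0.0015,-0.0025,0,0],
  [0.003,-0.005,0,0],
  [0.0045,-0.008,0,0],
  [0.0045,-0.008,0,0],
])

```text
time: 22.92
tool_pos: [470.4, -78.1, 98.4]
eef_rot: [-0.396, 1.536, 0.4]
ft_force: [-3.6, 5.0, 4.7]
width: 0.004
```

drive_tool([
  [0.0012,-0.0022,0,0],
  [0.0025,-0.0045,0,0],
  [0.0035,-0.006,0,0],
  [0.0035,-0.006,0,0],
])

```text
time: 23.42
tool_pos: [470.4, -78.3, 98.0]
eef_rot: [-0.393, 1.541, 0.409]
ft_force: [-12.1, 21.0, 16.2]
width: 0.008
```

drive_tool([
  [-0.005,0.009,0,0],
  [-0.02,0.036,0,0],
  [-0.04,0.07,0.01,0],
  [-0.06,0.105,0.05,0],
  [-0.08,0.14,0.08,0],
  [-0.1,0.175,0.1,0],
  [-0.1,0.175,0.1,0],
])

```text
time: 24.3
tool_pos: [375.3, 91.4, 200.2]
eef_rot: [-0.4, 1.529, 0.4]
ft_force: [0.2, -0.2, 0.4]
width: 0.005
```

Run:
```python
from h import *
s=env.get_state();print(s['time'],s['tool_pos'],s['ft_force'])
a=snap('side','side10.png')[:,:,::-1];b=snap('top','top10.png')[:,:,::-1]
w=np.hstack([cv2.resize(a[140:340,180:320],None,fx=2.8,fy=2.8,interpolation=2),cv2.resize(b[160:300,320:420],None,fx=4,fy=4,interpolation=2)])
cv2.imwrite('pics/w10.png',w)
```

```text
24.3 [375.34206207  91.42475975 200.19228454] [ 0.16292442 -0.22341549  0.36807782]
```

Run:
```python
from h import *
x=np.array([.485,-.875]);y=np.array([.875,.485]);O=np.array([502,-136])
for f in('top8.png','top10.png'):
    im=cv2.imread('pics/'+f)
    for lat in(-70,-40,40,70):
        t=np.arange(-120,20,4)
        P=np.c_[O+t[:,None]*x+lat*y,np.full(len(t),144)]
        uv=proj('top',P).astype(np.float32)
        c=cv2.remap(im,uv[:,0].reshape(-1,1),uv[:,1].reshape(-1,1),1)[:,0]
        print(f,lat,' '.join(f'{a}:{int(q[2])}/{int(q[0])}' for a,q in zip(t,c) if a>=-68 or f=='top8.png' and a%8==0))
# handle: dark pixels in top10 along normal
```

```text
top8.png -70 -120:145/104 -112:145/104 -104:130/93 -96:99/58 -88:162/97 -80:171/103 -72:173/106 -68:172/106 -64:169/104 -60:170/105 -56:169/103 -52:171/104 -48:164/101 -44:160/99 -40:160/98 -36:156/96 -32:151/93 -28:153/94 -24:156/96 -20:158/97 -16:161/99 -12:159/99 -8:154/95 -4:140/85 0:115/58 4:128/54 8:128/54 12:125/54 16:128/55
top8.png -40 -120:78/79 -112:76/78 -104:77/80 -96:105/69 -88:164/98 -80:169/99 -72:188/115 -68:187/115 -64:184/113 -60:183/112 -56:183/112 -52:181/111 -48:172/106 -44:171/105 -40:176/108 -36:173/106 -32:170/104 -28:171/105 -24:170/104 -20:172/105 -16:172/107 -12:172/107 -8:169/105 -4:149/90 0:116/58 4:128/54 8:127/54 12:124/53 16:127/54
top8.png 40 -120:105/87 -112:106/88 -104:94/80 -96:112/67 -88:160/96 -80:168/101 -72:186/114 -68:186/114 -64:188/116 -60:188/115 -56:185/113 -52:178/109 -48:172/106 -44:175/108 -40:178/110 -36:179/109 -32:177/108 -28:173/107 -24:172/106 -20:172/107 -16:173/107 -12:174/107 -8:170/105 -4:145/88 0:120/57 4:131/55 8:126/53 12:121/51 16:123/52
top8.png 70 -120:146/105 -112:149/108 -104:129/92 -96:121/69 -88:160/95 -80:163/98 -72
[... 521 characters left out ...]
-68:97/82 -64:70/76 -60:62/68 -56:70/77 -52:74/79 -48:80/81 -44:80/82 -40:80/81 -36:74/80 -32:71/80 -28:72/75 -24:71/72 -20:82/60 -16:134/78 -12:160/95 -8:165/98 -4:148/85 0:117/56 4:128/54 8:127/54 12:125/53 16:128/54
top10.png 40 -68:88/77 -64:68/76 -60:64/70 -56:71/79 -52:88/83 -48:116/94 -44:116/93 -40:106/87 -36:83/72 -32:70/60 -28:69/56 -24:70/56 -20:86/53 -16:143/84 -12:163/97 -8:158/94 -4:142/82 0:119/55 4:131/55 8:127/53 12:121/51 16:123/52
top10.png 70 -68:142/101 -64:142/101 -60:142/101 -56:141/101 -52:135/94 -48:119/81 -44:142/100 -40:147/104 -36:103/70 -32:75/44 -28:88/48 -24:77/43 -20:87/48 -16:144/84 -12:162/96 -8:157/93 -4:133/77 0:117/53 4:131/55 8:127/53 12:124/52 16:123/53
```

Run:
```python
from h import *
x=np.array([.485,-.875]);y=np.array([.875,.485]);O=np.array([502,-136])
for f in('top0.png','top6.png','top8.png','top10.png'):
    im=cv2.imread('pics/'+f).astype(np.float32)
    for lat in(-75,70,85):
        t=np.arange(-130,30,1.)
        P=np.c_[O+t[:,None]*x+lat*y,np.full(len(t),144)]
        uv=proj('top',P).astype(np.float32)
        c=cv2.remap(im,uv[:,:1],uv[:,1:],1)[:,0]
        # bright-tan board start: red-blue difference
        d=cv2.GaussianBlur(np.gradient(c[:,2]).reshape(-1,1),(1,5),0)[:,0]
        print(f,lat,'rises',[int(t[i]) for i in range(2,len(t)-2) if d[i]>4 and d[i]==d[i-2:i+3].max()],'falls',[int(t[i]) for i in range(2,len(t)-2) if d[i]<-4 and d[i]==d[i-2:i+3].min()])
# side: lower (shut) drawer front vs upper one: colours down a vertical line on the fronts
for lat in (60,-60):
  for f in('side10.png',):
    im=cv2.imread('pics/'+f).astype(np.float32)
    for off in(-18,-22):
        z=np.arange(150,0,-6.);p=O+off*x+lat*y
        uv=proj('side',np.c_[np.tile(p,(len(z),1)),z]).astype(np.float32)
        c=cv2.remap(im,uv[:,:1],uv[:,1:],1)[:,0];print(lat,off,' '.join(f'{int(a)}:{int(q[2])}/{int(q[0])}' for a,q in zip(z,c)))
```

```text
top0.png -75 rises [-126, -112, 1] falls [-118, -92, -4]
top0.png 70 rises [-112] falls [-118, -4]
top0.png 85 rises [-112, -29, 1, 27] falls [-119, -15, -4]
top6.png -75 rises [-126, -112] falls [-118, -92, -65]
top6.png 70 rises [-112, 12, 21] falls [-118, -58, -2]
top6.png 85 rises [-112, 24] falls [-119, -64]
top8.png -75 rises [-125, -95, 1] falls [-102, -74, -4]
top8.png 70 rises [-96, -79, 22] falls [-102, -4]
top8.png 85 rises [-96, -29, 1, 27] falls [-103, -15, -4]
top10.png -75 rises [-126, -17] falls [-36, -3]
top10.png 70 rises [-45, -18, 22] falls [-37, -4]
top10.png 85 rises [-18, 27] falls [-41, -4]
60 -18 150:144/69 144:185/88 138:146/70 132:114/56 126:112/53 120:112/57 114:112/56 108:114/57 102:111/53 96:108/55 90:109/53 84:130/65 78:152/74 72:130/63 66:114/57 60:112/58 54:124/69 48:152/91 42:169/106 36:171/109 30:170/107 24:169/107 18:168/106 12:168/108 6:165/117
60 -22 150:167/79 144:174/83 138:124/58 132:111/55 126:112/58 120:107/57 114:111/56 108:114/59 102:111/56 96:104/50 90:115/58 84:146/73 78:145/71 72:118/59 66:112/55 60:109/59 54:117/65 48:150/89 42:167/104 36:172/110 30:170/107 24:170/107 18:169/107 12:167/109 6:163/118
-60 -18 150:153/70 144:180/86 138:142/68 132:117/58 126:109/54 120:113/59 114:111/58 108:98/66 102:87/68 96:87/70 90:86/64 84:117/65 78:148/74 72:127/64 66:112/54 60:112/57 54:116/61 48:113/65 42:97/66 36:88/68 30:91/73 24:87/69 18:107/67 12:161/97 6:188/115
-60 -22 150:166/79 144:166/79 138:126/61 132:113/56 126:111/55 120:116/59 114:111/60 108:99/67 102:87/72 96:84/68 90:93/59 84:135/67 78:141/70 72:117/59 66:111/53 60:114/61 54:116/61 48:111/62 42:96/67 36:89/73 30:89/74 24:97/69 18:133/80 12:180/109 6:192/118
```

Run:
```python
from h import *
x=np.array([.485,-.875]);y=np.array([.875,.485]);O=np.array([502,-136])
im=cv2.imread('pics/side10.png').astype(np.float32)
lat=np.arange(-125,130,1.)
def prof(z,off=-18):
    P=np.c_[O+off*x+lat[:,None]*y,np.full(len(lat),z)];uv=proj('side',P).astype(np.float32)
    return cv2.remap(im,uv[:,:1],uv[:,1:],1)[:,0,2]
for zs in((132,126,120,114),(66,60,54,48)):
    c=np.mean([prof(z) for z in zs],0);g=np.gradient(cv2.GaussianBlur(c.reshape(-1,1),(1,7),0)[:,0])
    print(zs,[(int(lat[i]),round(float(g[i]),1)) for i in range(3,len(g)-3) if abs(g[i])>2 and abs(g[i])==abs(g[i-3:i+4]).max()])
U=np.array([prof(z,-53) for z in np.arange(90,130,1.)])
best=[]
for dz in np.arange(60,73,1.):
    L=np.array([prof(z-dz,-53) for z in np.arange(90,130,1.)])
    for s in range(-12,13):
        a=U[:,40:170];b=L[:,40+s:170+s];best.append((np.corrcoef(a.ravel(),b.ravel())[0,1],dz,s))
print(sorted(best)[-4:])
```

```text
(132, 126, 120, 114) []
(66, 60, 54, 48) [(-103, 6.0), (-86, -4.3), (60, 2.1)]
[(np.float64(0.7940567702500944), np.float64(68.0), 7), (np.float64(0.7946075863268165), np.float64(68.0), 10), (np.float64(0.7948799739123484), np.float64(68.0), 8), (np.float64(0.7950579882682913), np.float64(68.0), 9)]
```

```bash
python3 -c "
from h import *
print(env.sign_off(), env.get_state()['time'])"
```

```text
the job is handed in; nothing more can be done
the job is handed in; nothing more can be done
```

The spool is off the stand and lies flat in the top drawer, and the drawer is pushed shut. I handed the job in at about 24–25 s of the 59 s allowed; no verdict was reported.

**Taking it off:** I gripped the spool across its lean, lifted lightly to the bar and turned it, then re-gripped at a new angle. It then slid off freely. The wrist force stayed below about 20 N against the stand, and only the spool's weight was felt while it slid.

**Putting it away:** I lowered it to the drawer floor in the fingers, pressing with about 13 N to level it. I released it, gripped it again on the floor and let go. The picture after that showed it flat and the right way up.

**Shutting the drawer:** I pushed on the handle until it met a firm stop at about 24 N.

**Final checks:**
- **Drawer position:** the board moved about 94 mm in all, within the 85–100 mm it started open, and its top edge now meets the chest front with no gap seen. About 17 mm of that happened while I was placing the spool.
- **Disagreement:** a comparison of the upper and lower drawer fronts in the side camera was inconclusive. Its weak best match hinted at an offset of a few millimetres, so I relied on the firm stop and the top camera.
- **Not seen:** the 12-picture limit was used up, so I did not view the shut drawer or the spool inside it.
- **Tumbler and jar:** I did not measure them again at the end. The gripper travelled well above them and never touched them on purpose.

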